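# Unlock the filter cartridge and show its lower end to the inspection camera

## Task

Turn the orange-winged filter cartridge anticlockwise (seen from above) until it stops at the red marks, lift it out of its blue housing, and show its lower end to the inspection camera: hold it in the air on the camera's line of sight, the cartridge in line with the camera barrel, the lower end square to the lens and about 100 mm in front of it. Finish while still holding it steady there in the gripper; do not knock the camera or push about the grease tin, the pliers or the brass weight that stand at the front of the bench.

Things in the scene. Friction and masses are not known exactly. Their poses are not given: they have to be found in the camera images.
- filter: Filter cartridge, loose, 90 mm long, 0.10 to 0.16 kg. Origin: centre of its lower end; z up its axis to the wing end. White cylinder dia 34 mm to z = 51 mm, with a steel cross pin along x (lugs, 7 mm wide, 51 mm over the ends) at z 33 to 39; orange cap disc dia 48 mm, z 51 to 57; above it the orange wing grip. Alike after half a turn about z.
- wing (a point): Point to grip on the cartridge, 81 mm above its lower end, same axes. The flat-sided wing is 44 mm long along cartridge x, 16 mm thick along y, and rises from the disc at cartridge z = 57 mm to 89 mm: grip across y, fingertips not below 57 mm.
- housing: Fixed filter housing: base plate 100 x 90 x 8 mm (x, y), blue round pot dia 72 mm, rim 60 mm high, brass pipe stubs on the y sides. Origin: centre of underside, on the bench; z up. The cartridge stands in it upright with 2 to 3 mm play, lower end at z = 13 mm, wing top at 102 mm. A roof under the rim holds the lugs down but for two slots (180 deg apart) on the housing's x axis.
- rim (a point): Centre of the housing's rim, 60 mm above the bench, housing axes; red marks on the rim at +x and -x show the slots. The cartridge starts 0.9 to 1.25 rad clockwise (from above) of them. It is unlocked with its wing along housing x within 0.15 rad; the stop is 0.03 rad past exact. It turns easily. Then lift straight up: lugs clear after 30 mm, the whole cartridge after 50 mm.
- lens (a point): Centre of the front glass of the inspection camera (black barrel, dia 54 mm at the front, white ring light; pivots in an aluminium yoke 73 mm above the bench, lens 28 mm from the pivot). z axis: the line of sight, out of the lens, upward and leaning towards the robot's side. x, y: across the lens.
- focus (a point): Point in the air on the line of sight 100 mm in front of the lens; same axes as the lens. The centre of the cartridge's lower end belongs here, cartridge z along the line of sight (wing end away from the lens); its turn about that axis does not matter.
- camera_stand: The fixed base and yoke of the inspection camera (aluminium cheeks, 85 x 90 mm base, 87 mm high); origin: centre of its underside, on the bench; the camera leans towards its -x side. Behind the work a blue air hose hangs 0.68 m ahead of the robot base, up to 0.35 m high: keep the gripper's body off it on the way.
- camera_head (a joint): Tilt of the camera's line of sight from vertical (rad), towards the stand's front; set to 0.3 to 0.5, held by friction; leave it as it is.
- grease_tin: Bystander: round tin with a yellow lid, diameter 70 mm, 33 mm high; origin at the centre of its underside.
- side_cutter: Bystander: red-handled pliers lying flat, 127 x 49 x 11 mm; origin at the centre of the underside.
- weight_200: Bystander: brass check weight, diameter 31 mm, 47 mm high; origin at the centre of its underside.
Things that resemble listed ones, but are neither listed nor needed, are in the scene too. There is more than one size of the filter; the one meant has the size given above.

How it is judged:
By the outcome, as a careful person would: the job done as asked, in the order asked, and still so for the second after the job is handed in, while the arm keeps its last pose, push and grip.
It also fails if it takes over 48 s, if anything falls off the work surface, if the arm or the gripper's body presses on something with over 40 N, if the wrist force passes 120 N, or if a joint passes its speed limit or range.

## Robot

A 6-joint arm with a two-finger parallel gripper is mounted at the origin on a cart in front of the work surface, level with it; the furniture and walls round the work are solid. World frame = base frame: x ahead of the robot, y to its left, z up, the work surface at z = 0. Lengths are in m, angles in degrees, forces in N, time in s.
With the tool pointing down it reaches from about 0.375 to 0.925 m from the base axis. Payload 5.7 kg.
Tool frame: the origin (TCP) lies at the very end of the fingers, on their centre line; the grasp point (between the pads) lies 19 mm behind it (bot.grasp_offset is the z of the grasp point in the tool frame, in m); z points along the fingers, y is the line along which they close (so a half turn about z gives the same grasp; the last joint's range is limited). The gripper opens to 88 mm and grips with 3 to 60 N. Pads are 20 mm wide; open, the fingers measure 115 mm over their backs; the gripper's body (75 mm by 178 mm) begins 61 mm behind the grasp point.
Start: joints at [64.452, 20.558, 86.54, -0, 72.909, -6.595], TCP at [0.195, 0.567, 0.223] pointing down, gripper open.
Joint ranges: [-170.27, 170.27], [-57.76, 135], [12.27, 136.19], [-55.21, 235.2], [11.17, 155.16], [-170.74, 170.74]. Speed limits (degrees/s): [136.94, 136.94, 180, 180, 180, 180].

## Interface

Orientations are given as [roll, pitch, yaw] about the fixed x, y, z axes, in that order (R = Rz(yaw) Ry(pitch) Rx(roll)).
In Python, from workcell import telemetry, imaging, bot gives the robot as it stands.
- The arm moves only by the tool play_rows, never from a script. Its argument "series" is a list that holds one entry, the list of rows, each a list of 5 numbers: the shift along the tool's x, y, z in mm, then the turn about the tool's z in rad, then the gripper command: -1 is fully open, 1 is shut, values between are in proportion. A call has 1 to 20 rows; each row shifts and turns the commanded pose from where the row before left it, along the tool's axes as they then stand; what a row does not reach is not made up. A row lasts 1/8 s, in which the tool goes at most 62.5 mm and 10.7 degrees, less where a joint would pass 70% of its speed; a pose out of reach is approached as far as the arm can. A call is refused whole if a number of a shift passes 62.5 or a number of a turn 0.188, either way. A call with a gripper value outside its range is refused whole. The fingers move at their own pace and stop on an object; "force" is the grip in N (left out, the last holds). Time passes only in rows, so rows that do not move let the fingers close. It gives the time, the measured TCP pose, the force, the opening and the grip force at its end, in the units of the state.
- telemetry.read_state(): the state, without advancing time (a new reading comes with each control period).
- imaging.snapshot(name): name is "scene" or "top" or "wrist"; returns a dict with "image" (384x512x3 uint8, red, green, blue), "range_z" (384x512 float32, m along the optical axis (not along the pixel's ray), 0 where there is no reading), "K" (3x3 intrinsics, pixels), "D" ([k1, k2, p1, p2, k3] as OpenCV has them; the pictures are not rectified), "R" (3x3) and "t" (3): a world point X has camera coordinates R X + t; the wrist camera has in their place "tool_from_camera" (4x4, takes a point from camera to tool coordinates, whose origin is the TCP and whose axes are the flange's). Camera axes: x right, y down, z forward; pixel columns grow to the right and rows downward; lengths in m; the calibration is good to about 2 mm. A picture is of the moment at which its call begins: read the wrist's pose just before it.
- bot.sign_off(): hands the job in; it is judged then, once.
Trained networks look in the newest picture that a camera, given by its name, has taken for a name from the list of things; names that differ only in an ending like _2 or _b are one class to them, and where a whole thing is asked for, a point or a joint stands for the part that bears it (a point fixed in the world has none). Each returns a list of dicts, best first, with "score" (0 to 1); they miss things now and then, are a little off and sometimes report something else, mostly with a low value. They report only what shows in the picture. A call takes as long as a camera call. They do not tell look-alikes from the thing itself.
- imaging.search_frame(camera, name): "xy" ([column, row] in pixels, amid what is visible of it).
The state is a dict: "t": time; "q": joint angles; "joint_velocities": joint speeds; "joint_efforts": joint torques, N m; "tool_pos": TCP position; "tcp_rot": TCP orientation; "contact_force": force on the tool from outside, world axes, zero at the start; "wrist_torque": the same for the moment, N m; "opening": finger opening in m; "finger_force": force on a finger pad.
Only numpy, scipy, OpenCV 4.12 (cv2) and the standard library are available. Lean on these libraries where they do the work, as an engineer would, in place of code of your own. Each camera call takes 0.05 s, during which the arm holds its last target. There are 200 camera calls.

## Working session

There is one attempt and no reset: what is moved stays moved. The work goes in short steps, Python scripts to look and compute and a tool call to move; the robot and the scene stay as the last step left them, time stands still between calls to the robot, and variables do not carry over. Pictures are saved under pics/ and viewed, at most 10 in all, crops included, and the job is handed in when it is done.

Besides the shell and the picture viewer there is one more tool, called after "Call:" as name([rows], argument=value, ...), one row to a line, values as JSON. play_rows: Moves the arm, as the interface text tells. Its arguments: {"type":"object","properties":{"series":{"type":"array","items":{"type":"array","items":{"type":"array","items":{"type":"number"}}}},"force":{"type":"number"}},"required":["series"]}

```bash
mkdir -p pics; ls; cat > h.py <<'E'
import numpy as np, cv2
from workcell import telemetry, imaging, bot
from scipy.spatial.transform import Rotation as Ro
def snap(n):
    s=telemetry.read_state(); d=imaging.snapshot(n)
    if 'R' not in d or d.get('R') is None:
        T=np.eye(4); T[:3,:3]=Ro.from_euler('xyz',s['tcp_rot'],degrees=True).as_matrix(); T[:3,3]=s['tool_pos']
        W=T@d['tool_from_camera']
    else:
        W=np.eye(4); W[:3,:3]=d['R'].T; W[:3,3]=-d['R'].T@d['t']
    d['W']=W; return d
def cloud(d):
    h,w=d['range_z'].shape
    u,v=np.meshgrid(np.arange(w),np.arange(h))
    p=cv2.undistortPoints(np.stack([u,v],-1).reshape(-1,1,2).astype(np.float32),d['K'],d['D']).reshape(h,w,2)
    z=d['range_z']; c=np.dstack([p*z[...,None],z])
    P=c@d['W'][:3,:3].T+d['W'][:3,3]; P[z==0]=np.nan; return P
def proj(d,X):
    R=d['W'][:3,:3].T; t=-R@d['W'][:3,3]
    return cv2.projectPoints(np.atleast_2d(X).astype(float),cv2.Rodrigues(R)[0],t,d['K'],d['D'])[0].reshape(-1,2)
def save(n,img): cv2.imwrite('pics/'+n,img[...,::-1])
E
python3 - <<'E'
from h import *
s=telemetry.read_state(); print(s['t'],s['tool_pos'],s['tcp_rot'],s['opening'],bot.grasp_offset)
ims=[]
for n in ['scene','top']:
    d=snap(n); P=cloud(d); ims.append(d['image']); np.savez(n+'.npz',P=P,img=d['image'])
    for k in ['filter','wing','housing','rim','lens','camera_stand','camera_head','grease_tin','side_cutter','weight_200']:
        for r in imaging.search_frame(n,k)[:4]:
            u,v=map(int,np.round(r['xy'])); print(n,k,round(r['score'],2),(u,v),np.round(P[v,u],3))
    save(n+'.png',cv2.resize(d['image'],(800,600)))
print(bot.__dict__.keys() if hasattr(bot,'__dict__') else dir(bot))
E
```

```text
pics
0.0 [0.19460611 0.56683611 0.22182518] [-1.79896592e+02 -1.17067199e-02  1.61044758e+02] 0.08748698460385253 -0.0187
scene filter 0.93 (374, 241) [ 0.554 -0.176  0.087]
scene filter 0.74 (331, 221) [ 0.57  -0.062  0.071]
scene filter 0.56 (288, 218) [0.506 0.006 0.078]
scene wing 0.8 (372, 240) [ 0.552 -0.173  0.089]
scene wing 0.58 (332, 218) [ 0.575 -0.06   0.076]
scene wing 0.55 (287, 221) [0.499 0.003 0.076]
scene housing 0.76 (367, 274) [ 0.528 -0.185  0.024]
scene rim 0.98 (364, 271) [ 0.525 -0.179  0.03 ]
scene lens 0.89 (246, 180) [0.531 0.162 0.102]
scene lens 0.64 (190, 232) [0.379 0.196 0.012]
scene camera_stand 0.66 (250, 204) [0.519 0.139 0.049]
scene camera_head 0.97 (246, 186) [0.518 0.15  0.095]
scene grease_tin 0.4 (248, 181) [0.533 0.158 0.1  ]
scene side_cutter 0.68 (188, 231) [0.381 0.207 0.008]
scene weight_200 0.6 (294, 300) [ 0.375 -0.126  0.024]
top filter 0.94 (271, 188) [0.501 0.02  0.117]
top filter 0.57 (298, 155) [ 0.575 -0.038  0.113]
top filter 0.56 (355, 169) [ 0.549 -0.164  0.101]
top filter 0.21 (202, 172) [0.538 0.171 0.1  ]
top wing 0.96 (272, 186) [0.505 0.018 0.116]
top wing 0.87 (296, 153) [ 0.587 -0.035  0.089]
top wing 0.62 (353, 170) [ 0.547 -0.159  0.099]
top wing 0.52 (204, 173) [0.536 0.166 0.101]
top housing 0.81 (346, 178) [ 0.538 -0.152  0.059]
top housing 0.34 (203, 174) [0.533 0.168 0.101]
top rim 0.67 (346, 179) [ 0.537 -0.152  0.057]
top lens 0.93 (205, 173) [0.536 0.164 0.099]
top camera_stand 0.59 (205, 176) [0.529 0.164 0.099]
top camera_stand 0.2 (202, 174) [nan nan nan]
top camera_head 0.62 (204, 175) [0.531 0.166 0.1  ]
top side_cutter 0.93 (186, 251) [0.371 0.217 0.001]
top weight_200 0.5 (204, 176) [0.53  0.166 0.097]
dict_keys([])
```

View pics/scene.png

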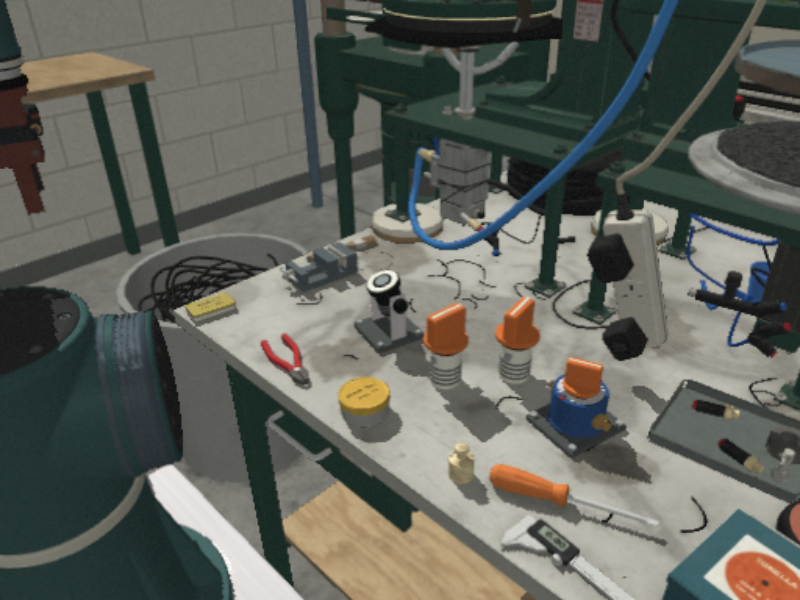

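View pics/top.png

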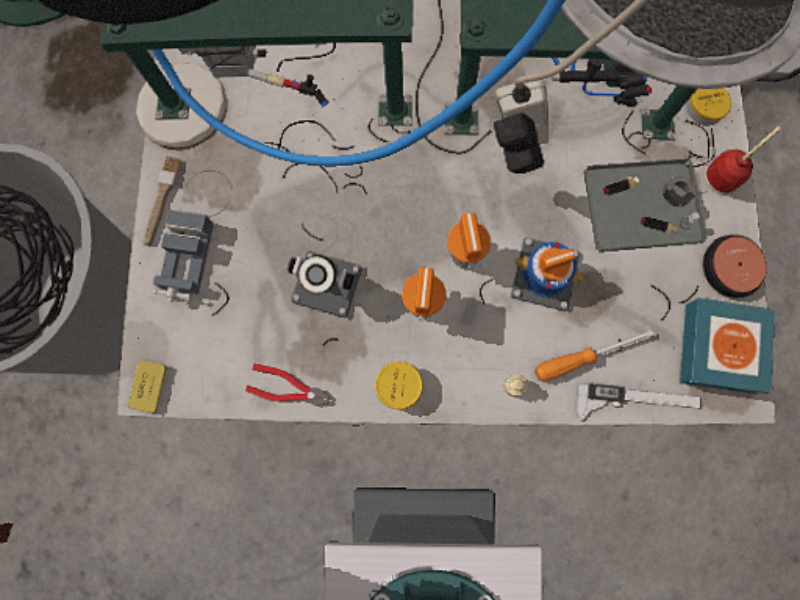

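The scene shows three orange wings. Two stand free on the bench, at (445,340) and (515,340) in the 800-px scene picture. The third sits in the blue housing at (582,378) and is the one I want. The camera is at (385,285). The tin is at (365,398), the weight at (461,463) and the pliers at (287,357).

```bash
python3 - <<'E'
from h import *
d=snap('wrist'); print(np.round(d['tool_from_camera'],3),d['K'],d['D'])
for n in ['top','scene']:
    z=np.load(n+'.npz'); P=z['P']; img=z['img']; hsv=cv2.cvtColor(img,cv2.COLOR_RGB2HSV)
    near=np.hypot(P[...,0]-.54,P[...,1]+.155)<.06
    o=near&(hsv[...,0]<20)&(hsv[...,1]>150)&(P[...,2]>.092)
    Q=P[o]; c=np.median(Q,0); w,V=np.linalg.eigh(np.cov(Q[:,:2].T)); print(n,'wing',len(Q),c,np.sqrt(w),np.degrees(np.arctan2(V[1,1],V[0,1])))
    b=near&(hsv[...,0]>100)&(hsv[...,0]<130)&(hsv[...,1]>120)&(abs(P[...,2]-.06)<.006); Q=P[b]; print('rim',len(Q),Q.mean(0),np.ptp(Q,axis=0))
    r=(np.hypot(P[...,0]-.535,P[...,1]-.165)<.05)&(P[...,2]>.09); Q=P[r]; print('ring',len(Q),Q.mean(0),Q.min(0),Q.max(0))
E
```

```text
[[-0.001 -0.97  -0.242  0.066]
 [ 1.    -0.001  0.001 -0.001]
 [-0.001 -0.242  0.97  -0.163]
 [ 0.     0.     0.     1.   ]] [[277.34985912   0.         256.13326935]
 [  0.         277.34985912 192.78441285]
 [  0.           0.           1.        ]] [-0.03856793  0.          0.          0.          0.        ]
top wing 98 [ 0.55593142 -0.1678467   0.10018469] [0.00555775 0.01300966] 106.88661988829769
rim 154 [ 0.55488754 -0.16258143  0.0585834 ] [0.06887482 0.07086559 0.00815373]
ring 463 [0.53238097 0.16961425 0.09883908] [0.50657413 0.14419367 0.09032121] [0.559909   0.19614984 0.10802301]
scene wing 152 [ 0.55436822 -0.17244514  0.10032591] [0.00394205 0.01214998] 111.94059800083708
rim 189 [ 0.54102176 -0.18005946  0.05892656] [0.06693155 0.06864913 0.00908834]
ring 273 [0.53145457 0.16382837 0.09930953] [0.50733324 0.14048547 0.09020101] [0.56033374 0.19248699 0.10914717]
```

Call:
play_rows([
  [[-30, -20, -5, 0, -1], [-42, -28, -6, 0, -1], [-42, -28, -6, 0, -1], [-42, -28, -6, 0, -1], [-42, -28, -6, 0, -1], [-42, -28, -6, 0, -1], [-42, -28, -6, 0, -1], [-42, -28, -6, 0, -1], [-42, -28, -6, 0, -1], [-30, -20, -6, 0, -1], [-22, -12, 0, 0, -1], [0, 0, 0, 0, -1], [0, 0, 0, 0, -1], [0, 0, 0, 0, -1]],
])

```text
t: 2.9
tool_pos: [0.4997, 0.1714, 0.2816]
tcp_rot: [-180.0, -0.0, 161.1]
contact_force: [0.0, 0.8, 0.4]
opening: 0.0877
finger_force: 0.0
```

```bash
python3 - <<'E'
from h import *
d=snap('wrist'); P=cloud(d); np.savez('w1.npz',P=P,img=d['image'],K=d['K'],D=d['D'],W=d['W'])
for k in ['lens','camera_stand','camera_head']:
    for r in imaging.search_frame('wrist',k)[:2]:
        u,v=map(int,np.round(r['xy'])); print(k,round(r['score'],2),(u,v),np.round(P[v,u],4))
save('w1.png',cv2.resize(d['image'],(800,600)))
hsv=cv2.cvtColor(d['image'],cv2.COLOR_RGB2HSV)
m=(np.hypot(P[...,0]-.535,P[...,1]-.165)<.045)&(P[...,2]>.085)
w=m&(hsv[...,2]>200)&(hsv[...,1]<50)
for nm,q in [('all',m),('white',w)]:
    Q=P[q]; 
    for it in range(4):
        c=Q.mean(0); U,S,V=np.linalg.svd(Q-c); n=V[2]*np.sign(V[2,2]); Q=Q[abs((Q-c)@n)<.003]
    print(nm,len(Q),c,n,np.degrees(np.arccos(n[2])),np.degrees(np.arctan2(n[1],n[0])),np.std((Q-c)@n))
    A=np.c_[2*(Q-c)@V[0],2*(Q-c)@V[1],np.ones(len(Q))]; 
    rr=np.hypot((Q-c)@V[0],(Q-c)@V[1]); print('r',rr.min(),rr.max())
E
```

```text
lens 0.57 (265, 200) [0.5315 0.1723 0.1   ]
camera_stand 0.74 (261, 193) [0.5214 0.1703 0.0984]
camera_stand 0.47 (264, 199) [0.5298 0.1715 0.1   ]
camera_head 0.8 (266, 200) [0.5317 0.1735 0.101 ]
all 1102 [0.5298798  0.17124991 0.09925122] [-0.28453463  0.07894752  0.95540951] 17.174570733678202 164.4926916227314 0.0008327159895982672
r 0.00023917139405091851 0.027894629134182464
white 391 [0.53127149 0.1704811  0.09981269] [-0.29772799  0.08405234  0.95094335] 18.0209711782229 164.23496123651472 0.0007248720702927902
r 0.017023561178894992 0.02319679069806133
```

View pics/w1.png

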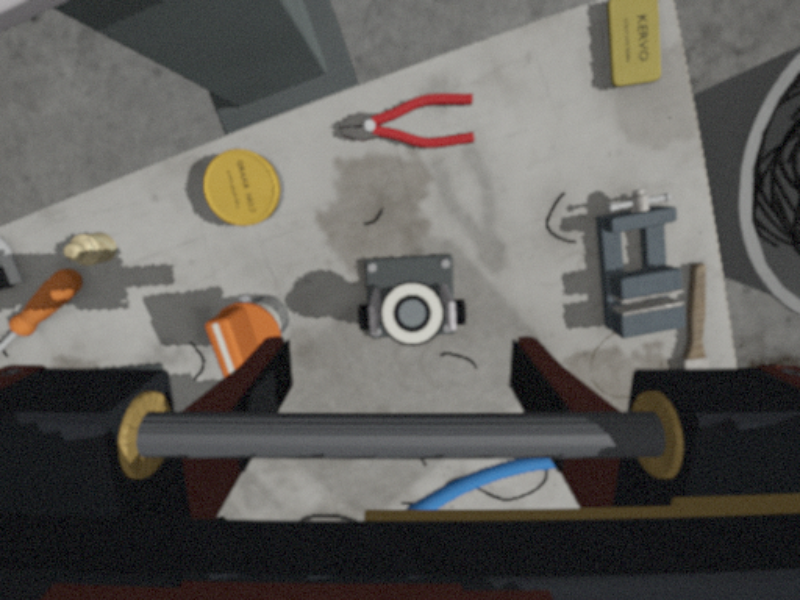

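The wrist view shows the lens ring at (412,312), facing the robot. The fit gives a tilt of 18° and azimuth 164°, with the lens at height 0.0998, and 73+28·cos(18°) = 99.6 mm agrees. Next I'll go to the housing.

Call:
play_rows([
  [[-15, -28, 0, 0, -1], [-21, -42, 0, 0, -1], [-21, -42, 0, 0, -1], [-22, -42, 0, 0, -1], [-22, -42, 0, 0, -1], [-21, -42, 0, 0, -1], [-15, -31, 0, 0, -1], [-10, -20, 0, 0, -1], [0, 0, 0, 0.178, -1], [0, 0, 0, 0.178, -1], [0, 0, 0, 0.178, -1], [0, 0, 0, 0.178, -1], [0, 0, 0, 0.178, -1], [0, 0, 0, 0, -1], [0, 0, 0, 0, -1]],
])

```text
t: 4.97
tool_pos: [0.5457, -0.15, 0.2817]
tcp_rot: [-180.0, -0.0, 110.3]
contact_force: [-0.5, 0.9, 0.8]
opening: 0.0879
finger_force: 0.0
```

```bash
cat > hs.py <<'E'
from h import *
import sys
d=snap('wrist'); P=cloud(d); s=telemetry.read_state(); print(s['t'],s['tool_pos'],s['tcp_rot'],s['q'])
np.savez('w2.npz',P=P,img=d['image'],W=d['W'])
hsv=cv2.cvtColor(d['image'],cv2.COLOR_RGB2HSV)
near=np.hypot(P[...,0]-.55,P[...,1]+.165)<.07
o=near&(hsv[...,0]<20)&(hsv[...,1]>150)&(abs(P[...,2]-.102)<.005)
Q=P[o]; (cx,cy),wh,a=cv2.minAreaRect((Q[:,:2]*1000).astype(np.float32)); w,V=np.linalg.eigh(np.cov(Q[:,:2].T))
print('wing top',len(Q),Q.mean(0),'rect',cx,cy,wh,a,'yaw',np.degrees(np.arctan2(V[1,1],V[0,1])))
b=near&(hsv[...,0]>100)&(hsv[...,0]<130)&(hsv[...,1]>100)&(abs(P[...,2]-.06)<.003); Q=P[b]
c=cv2.minEnclosingCircle((Q[:,:2]*1000).astype(np.float32)); print('rim',len(Q),np.median(Q[:,2]),c)
r=near&((hsv[...,0]<6)|(hsv[...,0]>174))&(hsv[...,1]>150)&(abs(P[...,2]-.06)<.004)
n,lab,st,ce=cv2.connectedComponentsWithStats(r.astype(np.uint8))
for i in range(1,n):
    if st[i,4]>3: q=P[lab==i].mean(0); print('red',st[i,4],ce[i],q)
pl=near&(abs(P[...,2]-.008)<.003)
pl=(np.hypot(P[...,0]-.55,P[...,1]+.165)<.085)&(abs(P[...,2]-.008)<.0025)&(hsv[...,2]<110)
Q=P[pl]; print('plate',len(Q),cv2.minAreaRect((Q[:,:2]*1000).astype(np.float32)))
save(sys.argv[1],cv2.resize(d['image'][:300],(800,469)))
E
python3 hs.py w2.png
```

```text
5.025 [ 0.54574851 -0.1501832   0.28168347] [-1.79995582e+02 -4.43663495e-04  1.10235960e+02] [-2.23760299e+01  1.49899165e+01  8.61383273e+01 -2.71562848e-03
  7.88753080e+01 -4.26114657e+01]
wing top 229 [ 0.55857712 -0.16646151  0.10162701] rect 559.4859008789062 -169.30438232421875 (15.540127754211426, 43.229713439941406) 20.212291717529297 yaw 107.54687183076248
rim 382 0.06022330971420958 ((559.6366577148438, -169.33302307128906), 35.758201599121094)
red 8 [241.375 175.875] [ 0.52823724 -0.16265341  0.06070802]
red 7 [278.57142857 200.71428571] [ 0.59033064 -0.1781697   0.06124678]
plate 979 ((559.5328369140625, -169.31015014648438), (89.4633560180664, 99.1220703125), 76.13593292236328)
```

View pics/w2.png

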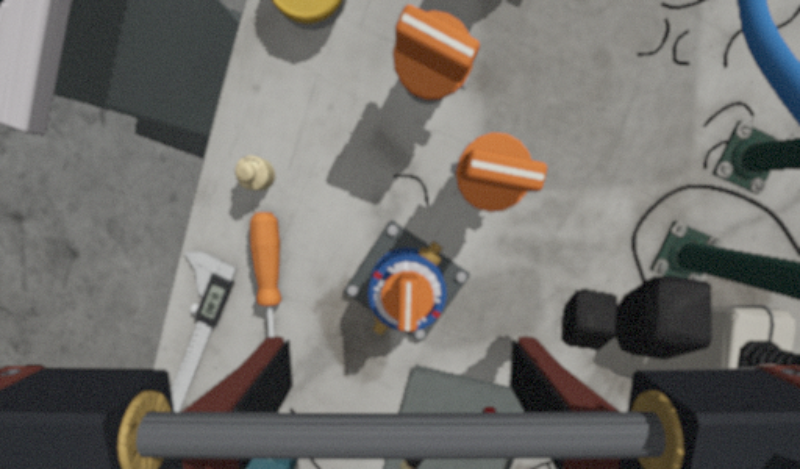

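In the wrist crop, the housing with its wing is at (405,295). The red marks are at (378,275) and (436,314), and the free look-alikes are at (435,50) and (500,170). The wing top, pot and plate centres all agree at (0.5595, -0.1693). The wing is at 110.2° and the slots at 166.1°, so the turn is 0.976 rad, inside the stated range, and the sizes match too.

Call:
play_rows([
  [[-23, 6.3, 20, 0, -1], [0, 0, 45, 0, -1], [0, 0, 45, 0, -1], [0, 0, 35, 0, -1], [0, 0, 30, 0, -1], [0, 0, 20, 0, -1], [0, 0, 9.7, 0, -1], [0, 0, 0, 0, -1], [0, 0, 0, 0, 1], [0, 0, 0, 0, 1], [0, 0, 0, 0, 1], [0, 0, 0, 0, 1], [0, 0, 0, 0, 1], [0, 0, 0, 0, 1], [0, 0, 0, 0, 1]],
], force=20)

```text
t: 6.9
tool_pos: [0.5595, -0.1699, 0.0769]
tcp_rot: [-180.0, 0.0, 110.1]
contact_force: [0.1, 0.9, 0.7]
opening: 0.0211
finger_force: 0.0
```

Call:
play_rows([
  [[0, 0, 0, 0, 1], [0, 0, 0, 0, 1], [0, 0, 0, 0, 1], [0, 0, 0, -0.08, 1], [0, 0, 0, -0.12, 1], [0, 0, 0, -0.12, 1], [0, 0, 0, -0.12, 1], [0, 0, 0, -0.12, 1], [0, 0, 0, -0.12, 1], [0, 0, 0, -0.12, 1], [0, 0, 0, -0.12, 1], [0, 0, 0, -0.06, 1], [0, 0, 0, 0, 1], [0, 0, 0, 0, 1]],
])

```text
t: 8.65
tool_pos: [0.5595, -0.1698, 0.0769]
tcp_rot: [-180.0, -0.0, 166.1]
contact_force: [-0.0, 0.6, -0.5]
opening: 0.0157
finger_force: 20.0
```

Call:
play_rows([
  [[0, 0, 0, -0.025, 1], [0, 0, 0, -0.02, 1], [0, 0, 0, 0, 1], [0, 0, 0, 0, 1]],
])

```text
t: 9.15
tool_pos: [0.5595, -0.1699, 0.0769]
tcp_rot: [-180.0, -0.0, 168.8]
contact_force: [-0.3, -0.7, -1.1]
opening: 0.016
finger_force: 20.0
```

```bash
python3 -c "
from h import *
s=telemetry.read_state(); print({k:np.round(s[k],3) for k in ['t','q','contact_force','wrist_torque','tcp_rot','finger_force']})"
```

```text
{'t': np.float64(9.15), 'q': array([-2.36570e+01,  2.87450e+01,  9.69290e+01, -8.00000e-03,
        5.43300e+01, -1.02411e+02]), 'contact_force': array([-0.327, -0.717, -1.051]), 'wrist_torque': array([-0.011, -0.029, -0.277]), 'tcp_rot': array([-1.79995e+02, -5.00000e-03,  1.68758e+02]), 'finger_force': np.float64(20.012)}
```

Wrist torque is -0.28 N·m, so the cartridge is at the stop. The moves can't tilt the tool. After lifting clear of the lugs I'll pivot the cartridge in the grip against the housing rim to get the 18° lean. First I relax the turn a little and lift 36 mm.

Call:
play_rows([
  [[0, 0, 0, 0.015, 1], [0, 0, -5, 0, 1], [0, 0, -7, 0, 1], [0, 0, -8, 0, 1], [0, 0, -8, 0, 1], [0, 0, -8, 0, 1], [0, 0, 0, 0, 1], [0, 0, 0, 0, 1]],
])

```text
t: 10.15
tool_pos: [0.5594, -0.1699, 0.1129]
tcp_rot: [-180.0, -0.0, 167.9]
contact_force: [0.7, 0.2, -1.2]
opening: 0.016
finger_force: 20.0
```

```bash
cat > v.py <<'E'
from h import *
import sys
s=telemetry.read_state(); print({k:np.round(s[k],3) for k in ['t','tool_pos','contact_force','wrist_torque','tcp_rot','finger_force','opening']})
d=snap('wrist'); np.savez(sys.argv[1]+'.npz',P=cloud(d),img=d['image'],W=d['W'])
e=snap('scene'); np.savez(sys.argv[1]+'s.npz',P=cloud(e),img=e['image'],W=e['W'])
T=np.r_[s['tool_pos']]; u,v=proj(e,T)[0]; u=int(np.clip(u,100,411));v=int(np.clip(v,75,308))
a=cv2.resize(e['image'][v-75:v+75,u-65:u+65],(520,600)); b=cv2.resize(d['image'],(280,210))
o=np.zeros((600,800,3),np.uint8); o[:,:520]=a; o[:210,520:]=b
b=cv2.resize(d['image'][150:330,186:326],(280,360)); o[220:580,520:]=b
save(sys.argv[1]+'.png',o)
E
python3 v.py a1
```

```text
{'t': np.float64(10.15), 'tool_pos': array([ 0.559, -0.17 ,  0.113]), 'contact_force': array([ 0.672,  0.165, -1.205]), 'wrist_torque': array([-0.025,  0.061, -0.041]), 'tcp_rot': array([-1.79995e+02, -1.10000e-02,  1.67921e+02]), 'finger_force': np.float64(19.996), 'opening': np.float64(0.016)}
```

View pics/a1.png

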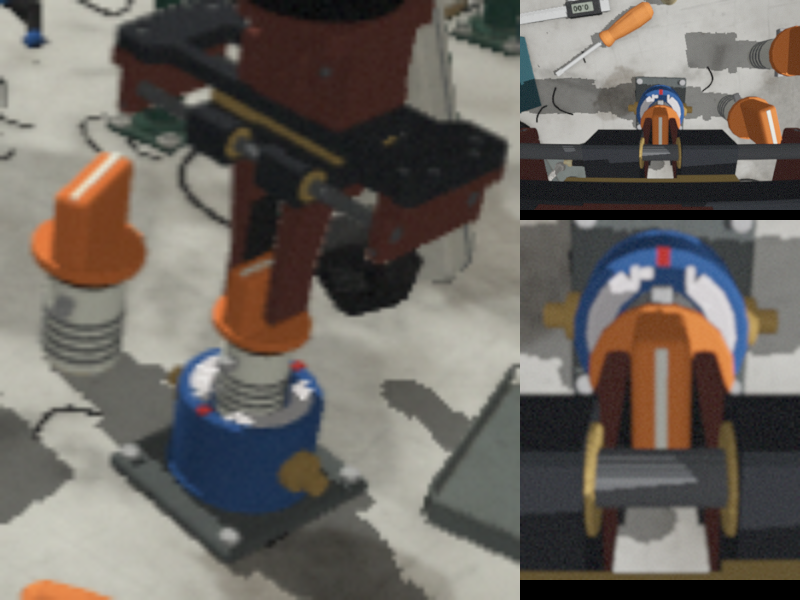

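The crop shows the cartridge raised about 36 mm, pin visible above the pot, with the red marks in line with it at (663,257). Now I pivot it in the grip.

Call:
play_rows([
  [[0, 0, 0, 0, 1], [3, 0, 0, 0, 1], [3, 0, 0, 0, 1], [3, 0, 0, 0, 1], [3, 0, 0, 0, 1], [3, 0, 0, 0, 1], [0, 0, 0, 0, 1]],
], force=10)

```text
t: 11.12
tool_pos: [0.5446, -0.1667, 0.1131]
tcp_rot: [-180.0, -0.0, 167.9]
contact_force: [1.2, 0.0, -0.2]
opening: 0.0163
finger_force: 10.0
```

```bash
cat > tilt.py <<'E'
from h import *
import sys
s=telemetry.read_state(); print({k:np.round(s[k],3) for k in ['t','tool_pos','contact_force','wrist_torque','tcp_rot','finger_force']})
T=np.eye(4); T[:3,:3]=Ro.from_euler('xyz',s['tcp_rot'],degrees=True).as_matrix(); T[:3,3]=s['tool_pos']
d=snap('wrist'); P=cloud(d); hsv=cv2.cvtColor(d['image'],cv2.COLOR_RGB2HSV)
np.savez(sys.argv[1]+'.npz',P=P,img=d['image'],W=d['W'],T=T)
X=(P-T[:3,3])@T[:3,:3]
o=(hsv[...,0]<20)&(hsv[...,1]>150)&(abs(X[...,0])<.06)&(abs(X[...,1])<.03)&(X[...,2]>-.05)&(X[...,2]<.06)
# wing top: points within the wing thickness; side profile in tool x,z
o&=abs(X[...,1])<.007
Q=X[o][:,[0,2]]*1000
Q=Q[np.argsort(Q[:,0])]
print(len(Q)); print(np.round(Q[::max(1,len(Q)//25)],1).tolist())
E
python3 tilt.py b1
```

```text
{'t': np.float64(11.125), 'tool_pos': array([ 0.545, -0.167,  0.113]), 'contact_force': array([ 1.228,  0.047, -0.19 ]), 'wrist_torque': array([ 0.043, -0.34 , -0.048]), 'tcp_rot': array([-1.79993e+02, -6.00000e-03,  1.67923e+02]), 'finger_force': np.float64(10.0)}
1222
[[-7.9, -25.8], [-6.1, -25.8], [-4.5, -26.5], [-2.9, -26.2], [-1.4, -25.7], [0.2, -25.4], [1.9, -24.1], [3.4, -23.6], [4.9, -24.2], [6.5, -23.9], [8.0, -24.8], [9.4, -24.0], [11.0, -22.3], [12.3, -22.6], [13.8, -23.6], [15.1, -23.9], [16.3, -22.8], [17.4, -22.7], [18.1, -23.0], [18.5, -22.6], [19.1, -22.7], [19.6, -20.8], [20.2, -22.7], [20.7, -13.3], [21.2, -20.5], [21.6, -21.9]]
```

Call:
play_rows([
  [[3, 0, 0, 0, 1], [3, 0, 0, 0, 1], [3, 0, 0, 0, 1], [2, 0, 0, 0, 1], [0, 0, 0, 0, 1], [0, 0, 0, 0, 1]],
])

```text
t: 11.92
tool_pos: [0.5337, -0.1643, 0.1128]
tcp_rot: [-180.0, -0.1, 167.9]
contact_force: [0.2, 1.1, -1.3]
opening: 0.0158
finger_force: 10.0
```

```bash
cat >> tilt.py <<'E'
Q=Q[(Q[:,1]<-12)]
vx,vy,x0,y0=cv2.fitLine(Q[(Q[:,0]<17)].astype(np.float32),cv2.DIST_HUBER,0,.01,.01).ravel(); print('tilt deg',np.degrees(np.arctan2(vy,vx)),'z at x=0',y0-x0*vy/vx)
E
python3 tilt.py b2|cut -c1-400; python3 v.py a2
```

```text
{'t': np.float64(11.925), 'tool_pos': array([ 0.534, -0.164,  0.113]), 'contact_force': array([ 0.193,  1.133, -1.324]), 'wrist_torque': array([ 0.028, -0.179,  0.027]), 'tcp_rot': array([-1.79998e+02, -5.80000e-02,  1.67924e+02]), 'finger_force': np.float64(10.0)}
959
[[-7.6, -26.4], [-6.1, -28.0], [-5.0, -26.9], [-3.7, -25.8], [-2.5, -25.9], [-1.4, -24.6], [-0.1, -24.8], [1.1, -24.8], [2.3, -24.8], [3.4, -23.4], [4.7, -22.4], [5.8, -22.2], [6.9, -23.5], [8.0, -22.0], [9.2, -22.1], [10.4, -22.3], [11.6, -22.3], [12.8, 12.8], [13.9, -20.8], [15.2, -21.3], [16.2, -20.9], [17.6, -19.8], [18.7, -19.9], [19.8, -19.7], [20.5, -18.5], [21.1, -16.7]]
tilt deg 16.669785 z at x=0 -25.263735
{'t': np.float64(11.975), 'tool_pos': array([ 0.534, -0.164,  0.113]), 'contact_force': array([-0.158,  0.152, -1.541]), 'wrist_torque': array([ 0.044, -0.092, -0.004]), 'tcp_rot': array([-1.79997e+02, -5.80000e-02,  1.67929e+02]), 'finger_force': np.float64(10.0), 'opening': np.float64(0.016)}
```

View pics/a2.png

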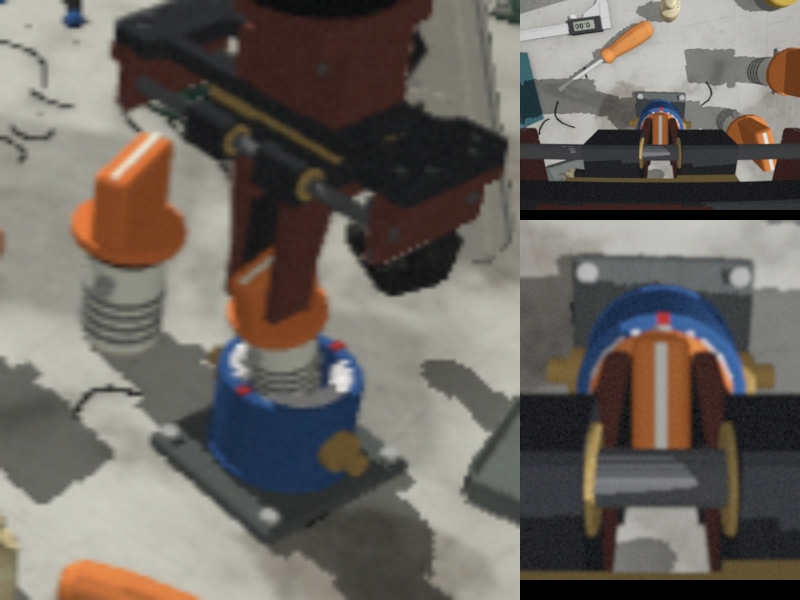

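The cartridge now leans visibly, with its wing end towards the robot. I'll grip harder, lift clear and measure the lean.

Call:
play_rows([
  [[0, 0, 0, 0, 1], [0, 0, 0, 0, 1], [0, 0, -6, 0, 1], [0, 0, -12, 0, 1], [0, 0, -20, 0, 1], [0, 0, -25, 0, 1], [0, 0, -30, 0, 1], [0, 0, -30, 0, 1], [0, 0, -15, 0, 1], [0, 0, -7, 0, 1], [0, 0, 0, 0, 1], [0, 0, 0, 0, 1]],
], force=30)

```text
t: 13.58
tool_pos: [0.5334, -0.1641, 0.2568]
tcp_rot: [180.0, -0.1, 167.9]
contact_force: [-0.5, 0.5, -2.5]
opening: 0.0157
finger_force: 30.0
```

```bash
python3 tilt.py b3|tail -1; cat > axis.py <<'E'
# fit a cartridge pose by ICP of analytic surface (revolved cylinder+disc+wing box) to scene/top/wrist clouds
from h import *
from scipy.optimize import least_squares
import sys
s=telemetry.read_state(); print(s['t'],np.round(s['tool_pos'],4),np.round(s['tcp_rot'],2))
R=Ro.from_euler('xyz',s['tcp_rot'],degrees=True).as_matrix(); t=np.array(s['tool_pos'])
def cyl(p,r,a,b):
    dr=np.hypot(p[:,0],p[:,1])-r; dz=np.maximum(a-p[:,2],p[:,2]-b)
    return np.minimum(np.maximum(dr,dz),0)+np.hypot(np.maximum(dr,0),np.maximum(dz,0))
def box(p,c,h):
    q=abs(p-c)-h; return np.linalg.norm(np.maximum(q,0),axis=1)+np.minimum(q.max(1),0)
def sdf(p): return np.minimum.reduce([cyl(p,.017,0,.051),cyl(p,.024,.051,.057),box(p,np.array([0,0,.073]),np.array([.022,.008,.016])),box(p,np.array([0,0,.036]),np.array([.0255,.0035,.003]))])
R0=R@Ro.from_euler('x',180,degrees=True).as_matrix()  # z up
def pose(v):
    Rc=R0@Ro.from_euler('xyz',[v[0],v[1],0]).as_matrix(); return Rc,t+R0@np.array([v[2],v[3],v[4]+.019])-Rc@np.array([0,0,.083])
allP=[]
for n in ['scene','top']:
    d=snap(n); P=cloud(d); h=cv2.cvtColor(d['image'],cv2.COLOR_RGB2HSV)
    X=(P-t)@R0
    m=(np.hypot(X[...,0],X[...,1])<.06)&(X[...,2]<.04)&(X[...,2]>-.09)&(P[...,2]>.04)
    orange=(h[...,0]<20)&(h[...,1]>150)&(h[...,2]>100)
    white=(h[...,1]<70)&(h[...,2]>90)&(X[...,2]<-.0)
    Q=P[m&(orange|white)]; allP.append((n,Q)); print(n,len(Q),(m&white).sum())
for use in [('scene',),('scene','top')]:
    Q=np.vstack([q for n,q in allP if n in use])
    f=lambda v:(lambda Rc,o:sdf((Q-o)@Rc))(*pose(v))
    r=least_squares(f,[0,.3,0,0,0],loss='soft_l1',f_scale=.001)
    Rc,o=pose(r.x); print(use,'v',np.round(r.x,4),'lower',np.round(o,4),'axis',np.round(Rc[:,2],3),'tilt',np.degrees(np.arccos(Rc[2,2])),'az',np.degrees(np.arctan2(Rc[1,2],Rc[0,2])),'med',np.median(abs(r.fun)))
E
python3 axis.py
```

```text
tilt deg 16.7337 z at x=0 -25.223503
13.625 [ 0.5335 -0.1642  0.2568] [ 1.7998e+02 -1.2000e-01  1.6792e+02]
scene 610 275
top 14 5
('scene',) v [-0.0005  0.2896 -0.0015 -0.0011  0.0008] lower [ 0.5583 -0.1683  0.197 ] axis [-0.277  0.059  0.959] tilt 16.47271644810634 az 168.08790800049897 med 0.0005188974845294304
('scene', 'top') v [ 1.000e-04  2.895e-01 -1.600e-03 -1.100e-03  8.000e-04] lower [ 0.5583 -0.1683  0.197 ] axis [-0.277  0.059  0.959] tilt 16.462146561708302 az 167.97693229282845 med 0.0005298453478948875
```

```bash
python3 - <<'E'
from h import *
from scipy.optimize import least_squares
for f in ['w1','top','scene']:
    z=np.load(f+'.npz'); P=z['P']; h=cv2.cvtColor(z['img'],cv2.COLOR_RGB2HSV)
    w=(np.hypot(P[...,0]-.531,P[...,1]-.169)<.04)&(P[...,2]>.085)&(h[...,2]>190)&(h[...,1]<50); Q=P[w]
    # plane through points by robust z = a x + b y + c
    c=Q.mean(0); g=lambda v:(Q-c)@np.array([v[0],v[1],1])-v[2]
    r=least_squares(g,[.3,0,0],loss='soft_l1',f_scale=.0007); n=np.array([r.x[0],r.x[1],1]); n/=np.linalg.norm(n)
    # circle centre in plane
    cen=least_squares(lambda v:np.linalg.norm(np.cross(Q-np.array([v[0],v[1],c[2]-(n[0]*(v[0]-c[0])+n[1]*(v[1]-c[1]))/n[2]]),n),axis=1)-.020,c[:2]).x
    cz=c[2]-(n[0]*(cen[0]-c[0])+n[1]*(cen[1]-c[1]))/n[2]
    print(f,len(Q),np.round(n,3),'tilt',np.degrees(np.arccos(n[2])),'az',np.degrees(np.arctan2(n[1],n[0])),'c',np.round([*cen,cz],4))
# stand base plate orientation
z=np.load('w1.npz');P=z['P'];h=cv2.cvtColor(z['img'],cv2.COLOR_RGB2HSV)
for lo,hi in[(.003,.016)]:
    m=(np.hypot(P[...,0]-.535,P[...,1]-.165)<.075)&(P[...,2]>lo)&(P[...,2]<hi)&(h[...,2]<120); Q=P[m]; print(len(Q),np.median(Q[:,2]),cv2.minAreaRect((Q[:,:2]*1000).astype(np.float32)))
E
```

```text
w1 500 [-0.297  0.085  0.951] tilt 17.978353126567697 az 164.046513498584 c [0.5311 0.1702 0.0997]
top 196 [-0.287  0.114  0.951] tilt 17.994408220969063 az 158.26105129666257 c [0.5319 0.1722 0.0977]
scene 98 [-0.3    0.088  0.95 ] tilt 18.191040595122644 az 163.6958620066938 c [0.5327 0.1707 0.1001]
1211 0.01031038781496102 ((538.5316772460938, 168.78231811523438), (90.07176208496094, 84.68733978271484), 74.30640411376953)
```

The three views agree on a lens tilt of 18.0° and azimuth 164°, while the cartridge leans 16.5°. There is time to correct this, so I'll go back down the same path and push about 2 mm further.

Call:
play_rows([
  [[-1, 0, 10, 0, 1], [0, 0, 25, 0, 1], [0, 0, 30, 0, 1], [0, 0, 30, 0, 1], [0, 0, 20, 0, 1], [0, 0, 12, 0, 1], [0, 0, 9, 0, 1], [0, 0, 8, 0, 1], [0, 0, 0, 0, 1]],
])

```text
t: 14.85
tool_pos: [0.535, -0.1646, 0.1137]
tcp_rot: [-180.0, -0.0, 167.9]
contact_force: [-0.1, -0.5, -0.7]
opening: 0.0158
finger_force: 30.0
```

Call:
play_rows([
  [[0, 0, 0, 0, 1], [0, 0, 0, 0, 1], [1, 0, 0, 0, 1], [1, 0, 0, 0, 1], [1, 0, 0, 0, 1], [0, 0, 0, 0, 1], [0, 0, 0, 0, 1]],
], force=10)

```text
t: 15.72
tool_pos: [0.5327, -0.1642, 0.1142]
tcp_rot: [-180.0, 0.1, 167.9]
contact_force: [1.8, 0.1, -0.9]
opening: 0.016
finger_force: 10.0
```

Call:
play_rows([
  [[0, 0, 0, 0, 1], [0, 0, 0, 0, 1], [0, 0, -6, 0, 1], [0, 0, -12, 0, 1], [0, 0, -20, 0, 1], [0, 0, -25, 0, 1], [0, 0, -30, 0, 1], [0, 0, -30, 0, 1], [0, 0, -15, 0, 1], [0, 0, -7, 0, 1], [0, 0, 0, 0, 1], [0, 0, 0, 0, 1]],
], force=30)

```text
t: 17.23
tool_pos: [0.5314, -0.1637, 0.2578]
tcp_rot: [180.0, -0.1, 167.9]
contact_force: [0.5, 0.4, -1.2]
opening: 0.0158
finger_force: 30.0
```

```bash
python3 axis.py; python3 tilt.py b4|tail -1
```

```text
17.225 [ 0.5314 -0.1637  0.2578] [ 1.7998e+02 -1.3000e-01  1.6792e+02]
scene 605 272
top 16 5
('scene',) v [ 0.0006  0.2992 -0.0013 -0.0011  0.0007] lower [ 0.5567 -0.1681  0.1981] axis [-0.286  0.062  0.956] tilt 17.01483977863211 az 167.8675826870284 med 0.0005300004096801675
('scene', 'top') v [ 0.0004  0.2994 -0.0013 -0.001   0.0007] lower [ 0.5567 -0.1681  0.1981] axis [-0.286  0.061  0.956] tilt 17.025808729763163 az 167.90937436515082 med 0.0005359697350633234
tilt deg 16.725199 z at x=0 -25.253216
```

Call:
play_rows([
  [[0, 0, 0, 0.066, 1], [4.6, 10, 0, 0, 1], [11.6, 25, 0, 0, 1], [18.5, 40, 0, 0, 1], [23.1, 50, 0, 0, 1], [23.1, 50, 0, 0, 1], [23.1, 50, 0, 0, 1], [18.5, 40, 0, 0, 1], [13.9, 30, 0, 0, 1], [6.9, 15, 1, 0, 1], [3.2, 7, 1, 0, 1], [1.6, 3.5, 1.2, 0, 1], [0, 0, 0, 0, 1], [0, 0, 0, 0, 1], [0, 0, 0, 0, 1]],
])

```text
t: 19.25
tool_pos: [0.4775, 0.1842, 0.2558]
tcp_rot: [-180.0, 0.0, 164.1]
contact_force: [0.5, 0.9, -1.0]
opening: 0.0158
finger_force: 30.0
```

```bash
python3 axis.py; python3 v.py a3
```

```text
19.25 [0.4775 0.1842 0.2558] [-179.99    0.    164.1 ]
scene 471 249
top 26 5
('scene',) v [-4.300e-03  2.939e-01 -3.100e-03 -2.000e-04  8.000e-04] lower [0.5038 0.1774 0.1961] axis [-0.28   0.075  0.957] tilt 16.844201601393426 az 164.91964800709812 med 0.0007222979553127978
('scene', 'top') v [-5.800e-03  2.927e-01 -3.200e-03 -2.000e-04  7.000e-04] lower [0.5037 0.1775 0.196 ] axis [-0.279  0.074  0.957] tilt 16.777702752598437 az 165.20182985096122 med 0.0007246920308276589
{'t': np.float64(19.35), 'tool_pos': array([0.477, 0.184, 0.256]), 'contact_force': array([ 0.356,  0.503, -1.819]), 'wrist_torque': array([ 0.005, -0.028, -0.029]), 'tcp_rot': array([-1.79990e+02,  2.00000e-03,  1.64111e+02]), 'finger_force': np.float64(30.0), 'opening': np.float64(0.015)}
```

View pics/a3.png

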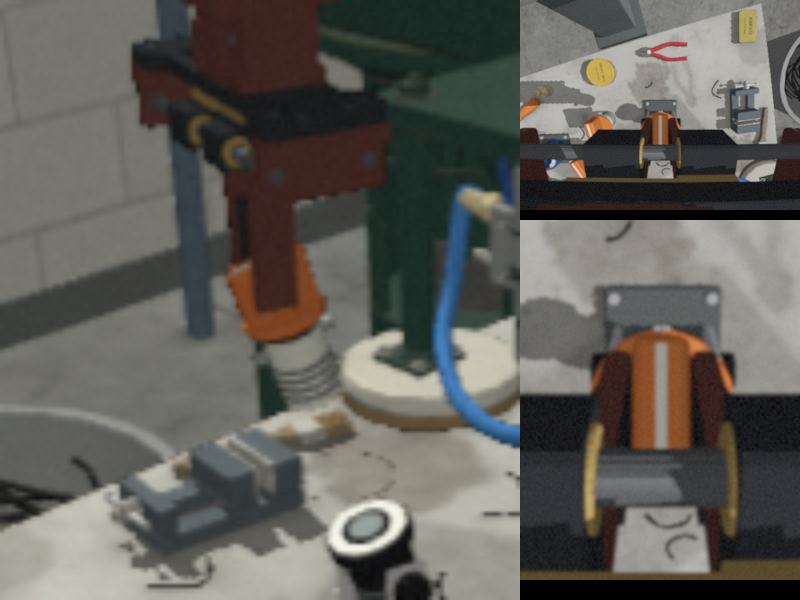

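The cartridge is held in the air in front of the lens, which is at (370,530), and lies along the line of sight. Its lower end is within about 2.5 mm of the focus and about 1° off axis. I'll make a small correction and let it settle.

Call:
play_rows([
  [[1, 0.5, 0.5, 0, 1], [0.8, 0.5, 0.5, 0, 1], [0, 0, 0, 0, 1], [0, 0, 0, 0, 1], [0, 0, 0, 0, 1], [0, 0, 0, 0, 1], [0, 0, 0, 0, 1], [0, 0, 0, 0, 1]],
])

```text
t: 20.45
tool_pos: [0.4758, 0.1862, 0.2547]
tcp_rot: [-180.0, -0.0, 164.1]
contact_force: [-0.1, -0.2, -2.0]
opening: 0.016
finger_force: 30.0
```

```bash
python3 axis.py | tail -1; python3 -c "
from h import *
bot.sign_off()"
```

```text
('scene', 'top') v [-0.002   0.2947 -0.003  -0.0004  0.0005] lower [0.5021 0.1793 0.1949] axis [-0.28   0.078  0.957] tilt 16.887085924738617 az 164.51145607921208 med 0.0007454922367723348
the job is handed in; nothing more can be done
```

The job is handed in at about 20.5 s: the cartridge was turned to its stop, lifted out and is held steady at the focus point, with its lower end within about 1 mm of the measured focus and about 1° off the line of sight; I saw no contact with the camera or the three bystanders.

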